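# Fetch the scraper block from the bench carousel and clear the board

### The job

Turn the revolving bin carousel until the bay holding the long steel-shod scraper block faces squarely out of the open front, clear of the transparent cover, and take the block out. Stand its steel foot on the bare end of the scraping board, behind the three wood chips and square across the board, and, keeping it pressed down on the board all the way, push all the chips off the other end into the catch tray, never with the fingers. Then stand the block back upright in the bay it came from and let go; nothing else may be lost from the carousel, and the bottle and the tin stay where they are.

Things in the scene. Friction and masses are not known exactly. Their poses are not given: they have to be found in the camera images.
- cover: fixed stand and clear plastic dust cover of the carousel. Origin on the bench on the vertical turning axis; x points to the back, away from the open front; z up. Over x = 0 to 200 mm it has a roof (underside 112 mm, top 117 mm above the bench), side walls at y = +-198 mm and a back wall; the half with negative x is open from above and in front.
- carousel: plywood disc 350 mm across, turning about its z either way without stops in a stiff bearing (about 1 N at the rim; stays where left). Origin on the axis at its underside, 12 mm above the bench; floor at z = 18 mm. Five equal bays centred at 0, 72, 144, 216, 288 degrees from its x axis; the scraper's is the one at 0. Each other bay holds one thing, at most 70 mm high.
- post (a point): top of one of five upright round wooden posts to turn the disc by, 14 mm thick, standing 75 mm above the disc's floor (top 105 mm above the bench), 160 mm from the axis at 36, 108, 180, 252, 324 degrees from the disc's x axis (this one at 36), at the outer ends of the dividers (8 mm thick, 22 mm above the floor). Rim lip 15 mm, hub 36 mm across and 50 mm above the floor.
- bay (a point): middle of the floor of the scraper's bay (carousel x = 108 mm, z = 18 mm); x points outwards along the radius; the scraper block stands there, its length along the radius, and may shift and twist a little as the disc turns
- scraper: scraper block, 110 mm long (x) by 44 mm wide (y) by 68 mm high (z): a wooden block on a flat polished steel foot 110 x 44 mm, 14 mm high; the wood, to hold it by, is 30 mm thick (y) from 14 to 50 mm up and 32 mm thick above. Origin at the middle of the foot's underside; z up. 0.22 to 0.37 kg; it slides easily on the board (friction about 0.25).
- board: fixed white laminated scraping board, 240 mm (x) by 100 mm (y), its top 40 mm above the bench; origin at the bench under its middle, z up. An open steel catch tray is joined to its +x end: x = 120 to 235 mm, y = -80 to +80 mm, walls 28 mm high, none against the board. The chips lie on the board between x = -50 and x = +105 mm; its -x end is bare.
- chip0: loose wood chip, 20 mm (x) by 60 mm (y) by 12 mm thick, lying flat on the board roughly across it; origin at the middle of its underside
- chip1: loose wood chip, 20 mm (x) by 60 mm (y) by 12 mm thick, lying flat on the board roughly across it; origin at the middle of its underside
- chip2: loose wood chip, 20 mm (x) by 60 mm (y) by 12 mm thick, lying flat on the board roughly across it; origin at the middle of its underside
- sanding_block: cork sanding block, 60 x 76 mm, 34 mm high, in another bay; origin under its middle
- screw_jar: clear jar, 60 mm across, 66 mm high, in another bay; origin under its middle
- mallet_head: dark wooden mallet head, 60 x 76 mm, 62 mm high, in another bay; origin under its middle
- tape_roll: grey roll, 72 mm across, 30 mm high, in another bay; origin under its middle
- glue_bottle: bottle, 60 mm across, 160 mm high, standing on the bench; origin under its middle
- stain_tin: tin, 72 mm across, 90 mm high, standing on the bench; origin under its middle
Not all that is in view belongs to the job. What is shaped like the chip1 but blue or red is not meant.

How it is judged:
On the way, in this order (a step that is already met when the one before it is completed fails the run):
1. the scraper's bay is turned into the open front (its middle 85 mm or more in front of the cover's edge) with the block still in it (x of bay in the frame of cover below -0.085 m and distance between scraper and bay below 0.05 m), for 0.2 s.
2. the scraper is taken out of the carousel (horizontal distance between scraper and carousel above 0.2 m), for 0.1 s.
3. the scraper's foot is pressed (over 1 N) on the bare end of the board, across it, behind the chips (contact force between scraper and board above 1 N and z of scraper in the frame of board above 0.032 m and angle between scraper's own z axis and vertical below 0.25 rad and angle between the x axis of scraper and the y axis of board, either way round below 0.35 rad and x of scraper in the frame of board between -0.125 and -0.055 m), for 0.1 s.
4. it is pressed (over 1 N) on the middle of the board (contact force between scraper and board above 1 N and z of scraper in the frame of board above 0.032 m and angle between scraper's own z axis and vertical below 0.25 rad and angle between the x axis of scraper and the y axis of board, either way round below 0.35 rad and x of scraper in the frame of board between -0.03 and 0.06 m), for 0.1 s.
5. it is pressed (over 1 N) on the tray end of the board (contact force between scraper and board above 1 N and z of scraper in the frame of board above 0.032 m and angle between scraper's own z axis and vertical below 0.25 rad and angle between the x axis of scraper and the y axis of board, either way round below 0.35 rad and x of scraper in the frame of board between 0.075 and 0.14 m), for 0.1 s.
At the end, for the whole second after the job is handed in: All three chips lie at rest in the catch tray, below the board's top, and the scraper stands released and upright (within 0.15 rad) on the floor of its own bay, within 45 mm of the bay's middle, at rest (x of chip0 in the frame of board between 0.118 and 0.235 m and y of chip0 in the frame of board between -0.08 and 0.08 m and z of each of chip0, chip1, chip2 in the frame of board below 0.035 m and linear speed of each of chip0, chip1, chip2 below 0.03 m/s and x of chip1 in the frame of board between 0.118 and 0.235 m and y of chip1 in the frame of board between -0.08 and 0.08 m and x of chip2 in the frame of board between 0.118 and 0.235 m and y of chip2 in the frame of board between -0.08 and 0.08 m and horizontal distance between scraper and bay below 0.045 m and z of scraper in the frame of carousel between 0.013 and 0.026 m and angle between scraper's own z axis and vertical below 0.15 rad and linear speed of scraper below 0.02 m/s); the robot touches nothing.
It fails at once if a thing from another bay leaves the carousel (horizontal distance between any of sanding_block, screw_jar, mallet_head, tape_roll and carousel above 0.19 m).
It fails at once if the bottle or the tin is moved by more than 30 mm (distance of any of glue_bottle, stain_tin from where it was at the start of the episode above 0.03 m).
It fails at once if the fingers push a chip (over 1 N) (contact force between the fingers and chip0 above 1 N or contact force between the fingers and chip1 above 1 N or contact force between the fingers and chip2 above 1 N).
It also fails if it takes over 72 s, if anything falls off the work surface, if the arm or the gripper's body presses on something with over 40 N, if the wrist force passes 120 N, or if a joint passes its speed limit or range.

### The arm

A 7-joint arm with a two-finger parallel gripper is mounted at the origin on the work surface. World frame = base frame: x ahead of the robot, y to its left, z up, the work surface at z = 0. Lengths are in m, angles in rad, forces in N, time in s.
With the tool pointing down it reaches from about 0.4 to 0.875 m from the base axis. Payload 19.3 kg.
Tool frame: the origin (TCP) lies at the very end of the fingers, on their centre line; the grasp point (between the pads) lies 19 mm behind it; z points along the fingers, y is the line along which they close (so a half turn about z gives the same grasp; the last joint's range is limited). The gripper opens to 85 mm and grips with 20 to 120 N. Pads are 22 mm wide; open, the fingers measure 114 mm over their backs; the gripper's body (76 mm by 85 mm) begins 54 mm behind the grasp point. The pads swing forward as they close: fully open they stand 13 mm farther back than shut.
Start: joints at [1.032, 0.521, -0.036, 1.599, 0.021, 1.021, -0.113], TCP at [0.282, -0.558, 0.231] pointing down, gripper open.
Joint ranges: [-2.91, 2.91], [-0.3, 2.13], [-1.5, 1.42], [0.17, 2.43], [-1.26, 4.41], [0.16, 1.93], [-2.52, 2.52]. Speed limits (rad/s): [1.89, 1.89, 2.39, 2.39, 3.01, 3.01, 3.01].

### API

Orientations are given as [roll, pitch, yaw] about the fixed x, y, z axes, in that order (R = Rz(yaw) Ry(pitch) Rx(roll)).
In Python, from workcell import bot gives the robot as it stands.
- The arm moves only by the tool servo_tool, never from a script. Its argument "plan" is a list of rows, each a list of 7 numbers: the finger opening in cm, from 0 to 8.54, then the shift along the tool's x, y, z in cm, then the turn, a rotation vector about the tool's x, y, z in degrees. In form: [[fingers, x, y, z, wx, wy, wz], ...]. A call has 1 to 10 rows; each row is the pose to reach, as a shift and turn from the pose commanded when the call began, along the tool's axes at that moment; what a row does not reach only later rows make up. A row lasts 1/10 s, in which the tool goes at most 50 mm and 8.59 degrees, less where a joint would pass 70% of its speed; a pose out of reach is approached as far as the arm can. A call with a gripper value outside its range is refused whole. The fingers move at their own pace and stop on an object; "force" is the grip in N (left out, the last holds). Time passes only in rows, so rows that repeat a pose let the fingers close. It gives the time, the measured TCP pose, the force, the opening and the grip force at its end, in the units of the state.
- bot.observe(): the state, without advancing time (a new reading comes with each control period).
- bot.grab_frame(name): name is "scene" or "top" or "wrist"; returns a dict with "frame" (420x560x3 uint8, blue, green, red), "mtx" (3x3 intrinsics, pixels), "R" (3x3) and "t" (3): a world point X has camera coordinates R X + t; the wrist camera has in their place "T_tool_cam" (4x4, takes a point from camera to tool coordinates, whose origin is the TCP and whose axes are the flange's). Camera axes: x right, y down, z forward; pixel columns grow to the right and rows downward; lengths in m; the calibration is good to about 2 mm. A picture is of the moment at which its call begins: read the wrist's pose just before it. There is no depth.
- bot.job_done(): hands the job in; it is judged then, once.
The state is a dict: "clock": time; "qpos": joint angles; "qd": joint speeds; "joint_efforts": joint torques, N m; "position": TCP position; "tool_rot": TCP orientation; "force": force on the tool from outside, world axes, zero at the start; "moment": the same for the moment, N m; "grip_width": finger opening in m; "finger_force": force on a finger pad.
Only numpy, scipy, OpenCV 4.12 (cv2) and the standard library are available. Lean on these libraries where they do the work, as an engineer would, in place of code of your own. Each camera call takes 0.05 s, during which the arm holds its last target. There are 200 camera calls.

## Working session

There is one attempt and no reset: what is moved stays moved. The work goes in short steps, Python scripts to look and compute and a tool call to move; the robot and the scene stay as the last step left them, time stands still between calls to the robot, and variables do not carry over. Pictures are saved under pics/ and viewed, at most 10 in all, crops included, and the job is handed in when it is done.

Besides the shell and the picture viewer there is one more tool, called after "Call:" as name(argument=value, ...), one argument or row to a line, values as JSON. servo_tool: Moves the arm, as the interface text tells. Its arguments: {"type":"object","properties":{"plan":{"type":"array","items":{"type":"array","items":{"type":"number"}}},"force":{"type":"number"}},"required":["plan"]}

```bash
mkdir -p pics; ls
python3 - <<'E'
from workcell import bot
import cv2,numpy as np,pickle
d={}
for n in ("scene","top"):
    f=bot.grab_frame(n); d[n]=f; cv2.imwrite(f"pics/{n}0.png",f["frame"]); print(n,f["mtx"].tolist(),f["R"].round(4).tolist(),f["t"].round(4).tolist())
pickle.dump(d,open("cal.pkl","wb"))
s=bot.observe(); print(s)
E
```

```text
pics
scene [[505.9612331211409, 0.0, 292.50171709949456], [0.0, 505.9612331211409, 207.89973706317792], [0.0, 0.0, 1.0]] [[-0.6949, 0.719, 0.0148], [0.3988, 0.4024, -0.824], [-0.5984, -0.5667, -0.5663]] [0.3444, -0.1347, 1.7469]
top [[401.240073165261, 0.0, 271.96886853707866], [0.0, 401.240073165261, 213.49802896984917], [0.0, 0.0, 1.0]] [[-0.0209, -0.9997, 0.0123], [-0.9967, 0.0199, -0.0791], [0.0788, -0.0139, -0.9968]] [0.0184, 0.5127, 1.2056]
{'clock': 0.1, 'qpos': array([ 1.03178048,  0.52190841, -0.03630985,  1.59990654,  0.02121612,
        1.02111581, -0.1128253 ]), 'qd': array([ 0.00065969, -0.00238465, -0.00024428, -0.00174375,  0.00163371,
       -0.00031485, -0.00092264]), 'joint_efforts': array([ 5.38913722e-03, -9.28487849e+01,  1.98426962e+00, -3.70534122e+01,
        1.81220518e-02,  5.32882681e-03,  2.25723824e-05]), 'position': array([ 0.28222531, -0.55733623,  0.23082808]), 'tool_rot': array([-3.14064395e+00,  8.84771906e-05,  4.68771995e-01]), 'force': array([ 0.40153849, -0.66061288, -0.2632575 ]), 'moment': array([ 0.04113995,  0.01679575, -0.03676659]), 'finger_force': 0.0, 'grip_width': 0.08567539835848473}
```

Run:
```python
import cv2
a=cv2.imread("pics/top0.png");cv2.imwrite("pics/top0b.png",cv2.resize(a,(800,600),interpolation=cv2.INTER_CUBIC))
a=cv2.imread("pics/scene0.png");cv2.imwrite("pics/scene0b.png",cv2.resize(a,(800,600),interpolation=cv2.INTER_CUBIC))
```

```text
(no output)
```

View pics/top0b.png

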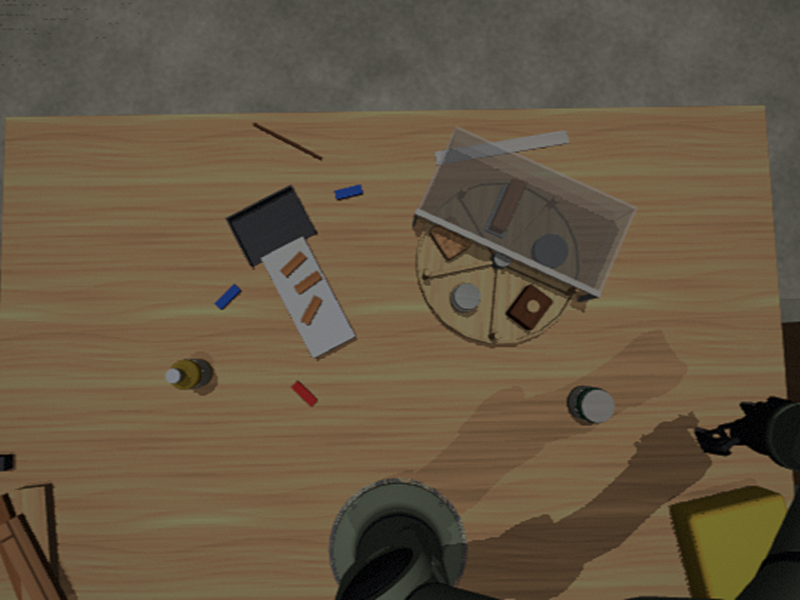

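View pics/scene0b.png

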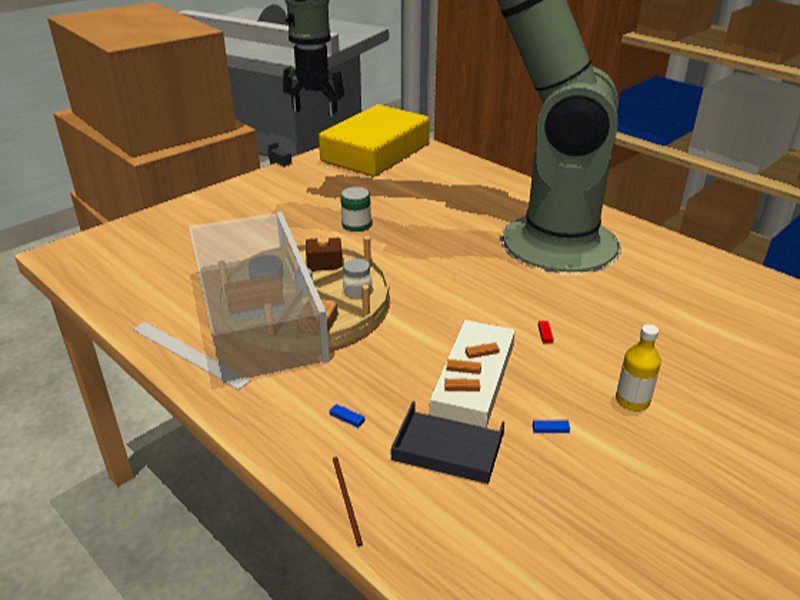

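The top view shows the scraper under the cover at about (508,207), the board with chips around (308,283) and the tray beyond it. I'll enlarge both areas.

Run:
```python
import cv2
a=cv2.imread("pics/top0.png")
c=a[80:250,280:455]; cv2.imwrite("pics/c1.png",cv2.resize(cv2.convertScaleAbs(c,alpha=1.5),None,fx=3.5,fy=3.5,interpolation=cv2.INTER_CUBIC))
c=a[120:260,150:260]; cv2.imwrite("pics/c2.png",cv2.resize(cv2.convertScaleAbs(c,alpha=1.5),None,fx=4,fy=4,interpolation=cv2.INTER_CUBIC))
```

```text
(no output)
```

View pics/c1.png

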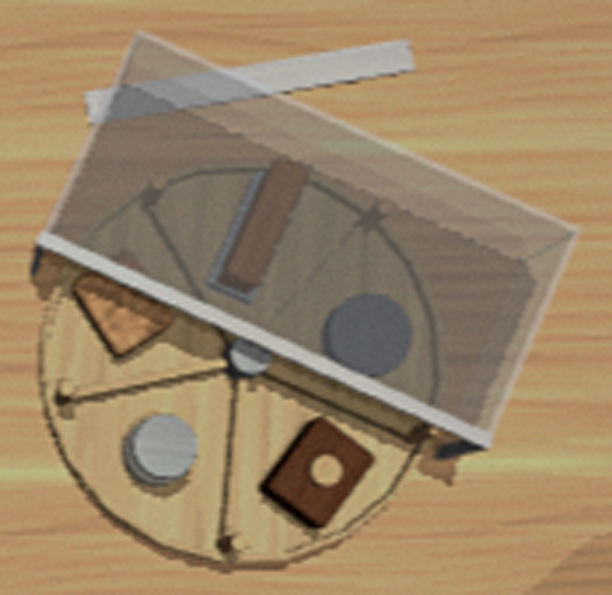

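View pics/c2.png

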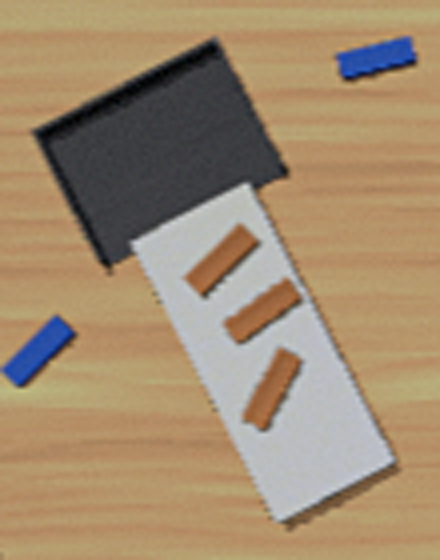

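Crop 1 shows posts at (62,400), (225,543), (418,435), (373,213), (152,193), the roof edge from (38,240) to (490,440), and the scraper's top at about (268,225). Crop 2 shows board corners at (282,522), (396,463), (248,184), (132,243) and chips at (222,260), (262,311), (272,390).

```bash
cat > h.py <<'E'
import numpy as np,pickle
from scipy.optimize import least_squares
from scipy.spatial.transform import Rotation as Ro
C=pickle.load(open("cal.pkl","rb"))
def w(px,z,cam="top"):
    c=C[cam]; d=c["R"].T@np.linalg.inv(c["mtx"])@[px[0],px[1],1]; o=-c["R"].T@c["t"]
    return (o+d*(z-o[2])/d[2])
def proj(X,c):
    p=c["mtx"]@(c["R"]@np.asarray(X)+c["t"]); return p[:2]/p[2]
def Rz(a): return np.array([[np.cos(a),-np.sin(a)],[np.sin(a),np.cos(a)]])
def fit(model,obs,p0):  # 2D rigid: model pts Nx2 -> world obs Nx2
    r=least_squares(lambda p:((Rz(p[2])@np.array(model).T).T+p[:2]-np.array(obs)).ravel(),p0)
    return r.x, abs(r.fun).max()
E
python3 - <<'E'
from h import *
c1=lambda u,v:(280+u/3.5,80+v/3.5)
c2=lambda u,v:(150+u/4,120+v/4)
B=[w(c2(*q),.04)[:2] for q in [(282,522),(396,463),(248,184),(132,243)]]
# +x end at tray. y left of x
mb=[(-.12,.05),(-.12,-.05),(.12,-.05),(.12,.05)]
b,e=fit(mb,B,[.6,.2,.5]); print("board",b.round(4),e)
for q in [(222,260),(262,311),(272,390)]:
    p=w(c2(*q),.052)[:2]; print("chip",p.round(4),"in board",(Rz(b[2]).T@(p-b[:2])).round(4))
P=[w(c1(*q),.105)[:2] for q in [(62,400),(225,543),(418,435),(373,213),(152,193)]]
hub=w(c1(250,357),.08)[:2]
# ccw from above: order; angles of scraper bay
for p in P: print(p.round(4), np.degrees(np.arctan2(*(p-hub)[::-1])).round(1), np.linalg.norm(p-hub).round(4))
print("hub",hub.round(4))
s=w(c1(268,225),.098)[:2]; print("scr",s.round(4),np.degrees(np.arctan2(*(s-hub)[::-1])).round(1))
e1,e2=[w(c1(*q),.117)[:2] for q in [(38,240),(490,440)]]; print("edge",e1.round(4),e2.round(4),np.linalg.norm(e1-e2), (e1+e2)/2)
d=e2-e1; print("front dir", np.degrees(np.arctan2(-d[0]*-1*-1, d[1])) , np.degrees(np.arctan2(d[1],d[0])))
for q,z in [((183,374),0.08),((465,298),.096),((530,307),.092)]: pass
E
```

```text
board [0.5313 0.1758 0.4734] 0.0022395001391233293
chip [0.5998 0.2051] in board [ 0.0743 -0.0052]
chip [0.5609 0.1756] in board [ 0.0262 -0.0137]
chip [0.5017 0.1688] in board [-0.0295  0.0072]
[ 0.5598 -0.0656] 102.8 0.1645
[ 0.4406 -0.1947] 168.6 0.1587
[ 0.5254 -0.3559] -118.6 0.1479
[ 0.7105 -0.327 ] -41.4 0.1526
[ 0.7306 -0.1445] 31.3 0.1572
hub [ 0.5962 -0.226 ]
scr [ 0.7037 -0.2412] -8.0
edge [ 0.6899 -0.0485] [ 0.519  -0.4101] 0.3999616011260423 [ 0.60446181 -0.22927334]
front dir 154.71023940040726 -115.28976059959277
```

```bash
cat >> h.py <<'E'
def rows(f,tgts,s=None,pos=None,rot=None):
    """tgts: list of (x,y,z,yawdeg); prints rows [f,x,y,z cm, rotvec deg] from current pose"""
    if s is None:
        from workcell import bot; s=bot.observe()
    p=np.array(s["position"] if pos is None else pos); R=Ro.from_euler("xyz",s["tool_rot"] if rot is None else rot)
    out=[]
    for t in tgts:
        d=R.inv().apply(np.array(t[:3])-p)*100
        rv=(R.inv()*Ro.from_euler("xyz",[np.pi,0,np.radians(t[3])])).as_rotvec(degrees=True)
        out.append([f]+[round(float(v),2) for v in d]+[round(float(v),1) for v in rv])
    print(out); return out
E
python3 - <<'E'
from h import *
c1=lambda u,v:(280+u/3.5,80+v/3.5)
P=[w(c1(*q),.105)[:2] for q in [(62,400),(225,543),(373,213),(152,193)]]
M=[.16*np.array([np.cos(a),np.sin(a)]) for a in np.radians([108,180,324,36])]
c,e=fit(M,P,[.596,-.226,-.1]); print(c.round(4),np.degrees(c[2]),e)
th=np.radians(102.8-13); p=c[:2]+.168*np.array([np.cos(th),np.sin(th)])
print(p)
rows(0,[(*p,.17,110),(*p,.062,110)])
E
```

```text
[ 0.5933 -0.2191 -0.1257] -7.200934884457819 0.005966783429407929
[ 0.59392596 -0.05114137]
[[0, 50.68, -31.07, 6.11, -0.0, -0.0, -83.1], [0, 50.68, -31.06, 16.91, -0.0, -0.0, -83.1]]
```

Call:
servo_tool(
  plan=[
    [0,50.7,-31.1,5,0,0,-83],
    [0,50.7,-31.1,5,0,0,-83],
    [0,50.7,-31.1,5,0,0,-83],
    [0,50.7,-31.1,5,0,0,-83],
    [0,50.7,-31.1,5,0,0,-83],
    [0,50.7,-31.1,5,0,0,-83],
    [0,50.7,-31.1,5,0,0,-83],
    [0,50.7,-31.1,5,0,0,-83],
    [0,50.7,-31.1,5,0,0,-83],
    [0,50.7,-31.1,5,0,0,-83],
  ],
)

```text
clock: 1.1
position: [0.5442, -0.1316, 0.1892]
tool_rot: [-3.141, -0.0, 1.923]
force: [1.1, -1.2, 0.2]
grip_width: 0.0003
finger_force: 0.0
```

Run:
```python
from h import *
import numpy as np
rows(0,[(.594,-.051,.18,110),(.594,-.051,.062,110)])
from workcell import bot; print(bot.observe()["qpos"])
```

```text
[[0, 5.84, 7.46, 0.92, -0.0, -0.0, 0.2], [0, 5.84, 7.46, 12.72, -0.0, -0.0, 0.2]]
[ 0.47505583  0.50278185 -0.47353744  1.79909862  0.28271036  0.90720757
  0.22823278]
```

Call:
servo_tool(
  plan=[
    [0,5.8,7.4,0.9,0,0,0],
    [0,5.8,7.4,0.9,0,0,0],
    [0,5.8,7.4,0.9,0,0,0],
    [0,5.8,7.4,0.9,0,0,0],
  ],
)

```text
clock: 1.5
position: [0.5934, -0.0525, 0.1798]
tool_rot: [-3.141, -0.001, 1.919]
force: [-0.8, -1.2, -0.6]
grip_width: -0.0002
finger_force: 0.0
```

Run:
```python
from h import *
import cv2
from workcell import bot
s=bot.observe(); f=bot.grab_frame("wrist"); pickle.dump((s,f),open("w1.pkl","wb"))
cv2.imwrite("pics/w1.png",f["frame"]); print(s["position"],f["T_tool_cam"].round(3),f["mtx"][0,0])
rows(0,[(.594,-.051,.062,110)])
```

```text
[ 0.59340182 -0.05248155  0.17976662] [[-0.    -0.958 -0.285  0.072]
 [ 1.    -0.     0.     0.002]
 [-0.    -0.285  0.958 -0.143]
 [ 0.     0.     0.     1.   ]] 349.7658217000618
[[0, 0.23, 0.19, 11.8, -0.1, -0.0, -0.1]]
```

View pics/w1.png

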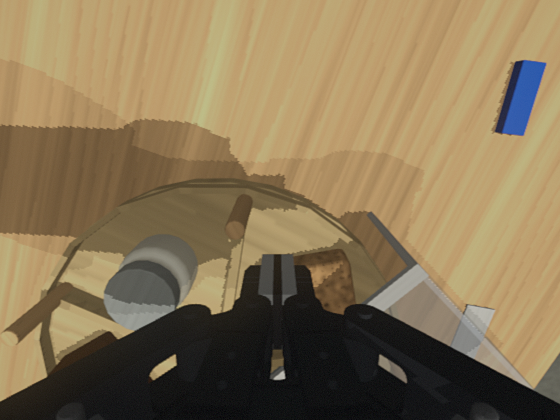

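The post top is at about (235,228), the fingers hang beside it over the divider bay, and the lower-left post top is at about (8,338).

```bash
cat >> h.py <<'E'
def ww(sf,px,z):
    s,f=sf; T=f["T_tool_cam"]; R=Ro.from_euler("xyz",s["tool_rot"]).as_matrix()
    o=R@T[:3,3]+s["position"]; d=R@T[:3,:3]@np.linalg.inv(f["mtx"])@[px[0],px[1],1]
    return o+d*(z-o[2])/d[2]
E
python3 - <<'E'
from h import *
sf=pickle.load(open("w1.pkl","rb"))
for px,z in [((235,228),.105),((243,197),.105),((8,338),.105),((418,268),.117),((140,295),.096)]: print(ww(sf,px,z))
print(w((280+62/3.5,80+400/3.5),.105))
E
```

```text
[ 0.5707481  -0.06681925  0.105     ]
[ 0.5690418  -0.04495024  0.105     ]
[ 0.44143488 -0.20443296  0.105     ]
[ 0.69022624 -0.04793088  0.117     ]
[ 0.52166831 -0.1432815   0.096     ]
[ 0.559819   -0.06556249  0.105     ]
```

```bash
cat >> h.py <<'E'
CC=np.array([.600,-.2255])
def arc(a,r,z,yaw):
    return (CC[0]+r*np.cos(np.radians(a)),CC[1]+r*np.sin(np.radians(a)),z,yaw)
E
python3 - <<'E'
from h import *
rows(0,[arc(86,.168,.18,110),arc(86,.168,.07,110)])
E
```

```text
[[0, -1.02, 1.61, -0.01, -0.1, -0.0, -0.1], [0, -1.02, 1.62, 10.99, -0.1, -0.0, -0.1]]
```

Call:
servo_tool(
  plan=[
    [0,-1,1.6,0,0,0,0],
    [0,-1,1.6,3,0,0,0],
    [0,-1,1.6,7,0,0,0],
    [0,-1,1.6,11,0,0,0],
    [0,-1,1.6,11,0,0,0],
  ],
)

```text
clock: 2.05
position: [0.6087, -0.0591, 0.0663]
tool_rot: [-3.135, -0.002, 1.916]
force: [-0.6, -0.6, -0.0]
grip_width: -0.0002
finger_force: 0.0
```

Run:
```python
from h import *
for k in range(3): rows(0,[arc(86+5*i,.168,.07,110) for i in range(1+10*k,11+10*k)],
  pos=None if k==0 else arc(86+50*k,.168,.07,110)[:3])
```

```text
[[0, 0.54, -1.05, -0.36, -0.4, -0.1, -0.2], [0, 0.95, -2.45, -0.35, -0.4, -0.1, -0.2], [0, 1.24, -3.89, -0.34, -0.4, -0.1, -0.2], [0, 1.4, -5.35, -0.33, -0.4, -0.1, -0.2], [0, 1.43, -6.81, -0.32, -0.4, -0.1, -0.2], [0, 1.33, -8.27, -0.31, -0.4, -0.1, -0.2], [0, 1.11, -9.72, -0.3, -0.4, -0.1, -0.2], [0, 0.76, -11.15, -0.3, -0.4, -0.1, -0.2], [0, 0.29, -12.54, -0.29, -0.4, -0.1, -0.2], [0, -0.3, -13.88, -0.28, -0.4, -0.1, -0.2]]
[[0, -0.7, -1.29, 0.01, -0.4, -0.1, -0.2], [0, -1.52, -2.5, 0.01, -0.4, -0.1, -0.2], [0, -2.43, -3.65, 0.02, -0.4, -0.1, -0.2], [0, -3.45, -4.71, 0.02, -0.4, -0.1, -0.2], [0, -4.55, -5.67, 0.03, -0.4, -0.1, -0.2], [0, -5.73, -6.54, 0.03, -0.4, -0.1, -0.2], [0, -6.98, -7.3, 0.03, -0.4, -0.1, -0.2], [0, -8.3, -7.95, 0.04, -0.4, -0.1, -0.2], [0, -9.66, -8.48, 0.04, -0.4, -0.1, -0.2], [0, -11.07, -8.89, 0.04, -0.4, -0.1, -0.2]]
[[0, -1.44, -0.29, -0.0, -0.4, -0.1, -0.2], [0, -2.89, -0.45, -0.0, -0.4, -0.1, -0.2], [0, -4.36, -0.48, -0.01, -0.4, -0.1, -0.2], [0, -5.82, -0.38, -0.01, -0.4, -0.1, -0.2], [0, -7.27, -0.16, -0.02, -0.4, -0.1, -0.2], [0, -8.69, 0.19, -0.02, -0.4, -0.1, -0.2], [0, -10.08, 0.66, -0.03, -0.4, -0.1, -0.2], [0, -11.42, 1.25, -0.03, -0.4, -0.1, -0.2], [0, -12.71, 1.95, -0.04, -0.4, -0.1, -0.2], [0, -13.93, 2.76, -0.05, -0.4, -0.1, -0.2]]
```

Call:
servo_tool(
  plan=[
    [0,0.5,-1.0,-0.3,0,0,0],
    [0,0.9,-2.4,-0.3,0,0,0],
    [0,1.2,-3.9,-0.3,0,0,0],
    [0,1.4,-5.3,-0.3,0,0,0],
    [0,1.4,-6.8,-0.3,0,0,0],
    [0,1.3,-8.3,-0.3,0,0,0],
    [0,1.1,-9.7,-0.3,0,0,0],
    [0,0.8,-11.1,-0.3,0,0,0],
    [0,0.3,-12.5,-0.3,0,0,0],
    [0,-0.3,-13.9,-0.3,0,0,0],
  ],
)

```text
clock: 3.05
position: [0.4813, -0.1084, 0.0738]
tool_rot: [3.141, 0.0, 1.917]
force: [0.6, 1.4, 0.1]
grip_width: 0.0003
finger_force: 0.6
```

Call:
servo_tool(
  plan=[
    [0,-0.7,-1.3,0,0,0,0],
    [0,-1.5,-2.5,0,0,0,0],
    [0,-2.4,-3.6,0,0,0,0],
    [0,-3.4,-4.7,0,0,0,0],
    [0,-4.5,-5.7,0,0,0,0],
    [0,-5.7,-6.5,0,0,0,0],
    [0,-7.0,-7.3,0,0,0,0],
    [0,-8.3,-7.9,0,0,0,0],
    [0,-9.7,-8.5,0,0,0,0],
    [0,-11.1,-8.9,0,0,0,0],
  ],
)

```text
clock: 4.05
position: [0.4355, -0.2435, 0.0733]
tool_rot: [-3.141, -0.0, 1.917]
force: [1.1, 2.5, 0.4]
grip_width: 0.0001
finger_force: 0.6
```

Run:
```python
from h import *
from workcell import bot
import cv2
p=bot.observe()["position"][:2]-CC; print(np.degrees(np.arctan2(p[1],p[0])),np.hypot(*p))
rows(0,[arc(186+4*i,.168,.07,110) for i in range(1,11)])
a=bot.grab_frame("top")["frame"]
cv2.imwrite("pics/t2.png",cv2.resize(cv2.convertScaleAbs(a[80:250,280:455],alpha=1.5),None,fx=3.5,fy=3.5,interpolation=cv2.INTER_CUBIC))
```

```text
-173.77001972564207 0.16550066797743485
[[0, -1.02, -0.47, 0.33, -0.0, -0.0, -0.2], [0, -2.19, -0.63, 0.32, -0.0, -0.0, -0.2], [0, -3.36, -0.71, 0.32, -0.0, -0.0, -0.2], [0, -4.53, -0.7, 0.32, -0.0, -0.0, -0.2], [0, -5.7, -0.62, 0.32, -0.0, -0.0, -0.2], [0, -6.86, -0.45, 0.32, -0.0, -0.0, -0.2], [0, -8.0, -0.2, 0.32, -0.0, -0.0, -0.2], [0, -9.13, 0.12, 0.32, -0.0, -0.0, -0.2], [0, -10.23, 0.53, 0.32, -0.0, -0.0, -0.2], [0, -11.3, 1.01, 0.32, -0.0, -0.0, -0.2]]
```

View pics/t2.png

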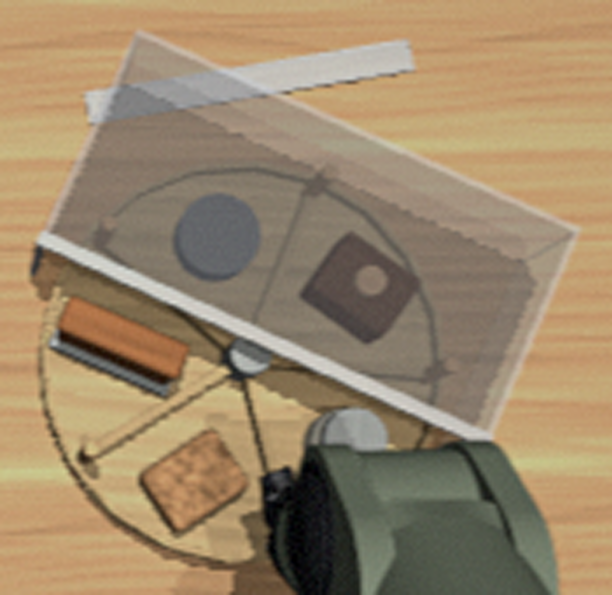

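The disc turned cleanly and the scraper is now emerging at (120,345). I'll continue the push.

Call:
servo_tool(
  plan=[
    [0,-1.0,-0.4,0,0,0,0],
    [0,-2.2,-0.6,0,0,0,0],
    [0,-3.4,-0.7,0,0,0,0],
    [0,-4.5,-0.7,0,0,0,0],
    [0,-5.7,-0.6,0,0,0,0],
    [0,-6.9,-0.4,0,0,0,0],
    [0,-8.0,-0.2,0,0,0,0],
    [0,-9.1,0.1,0,0,0,0],
    [0,-10.2,0.5,0,0,0,0],
    [0,-11.3,1.0,0,0,0,0],
  ],
)

```text
clock: 5.1
position: [0.4847, -0.3456, 0.0734]
tool_rot: [3.141, -0.0, 1.918]
force: [1.0, 3.8, 0.2]
grip_width: -0.0001
finger_force: 1.4
```

Run:
```python
from h import *
from workcell import bot
p=bot.observe()["position"][:2]-CC; a=np.degrees(np.arctan2(p[1],p[0]));print(a,np.hypot(*p))
# back off and rise, go over to before next post (100.4+rot-72), rot est
rows(0,[arc(a-5,.168,.073,110),arc(a-5,.17,.14,110),arc(142,.19,.14,110),arc(142,.19,.07,110)])
```

```text
-133.85107845542154 0.16647386873003944
[[0, 1.27, -0.73, 0.04, 0.0, -0.0, -0.1], [0, 1.2, -0.91, -6.66, 0.0, -0.0, -0.1], [0, 23.46, 4.82, -6.65, 0.0, -0.0, -0.1], [0, 23.46, 4.82, 0.35, 0.0, -0.0, -0.1]]
```

Call:
servo_tool(
  plan=[
    [0,1.3,-0.7,0,0,0,0],
    [0,1.2,-0.9,-5,0,0,0],
    [0,1.2,-0.9,-9,0,0,0],
    [0,6,0.2,-10,0,0,0],
    [0,11,1.5,-10,0,0,0],
    [0,16,2.8,-10,0,0,0],
    [0,16,2.8,-10,0,0,0],
  ],
)

```text
clock: 5.8
position: [0.4563, -0.18, 0.1742]
tool_rot: [3.141, -0.001, 1.924]
force: [0.1, -1.4, 0.2]
grip_width: -0.0
finger_force: 0.0
```

Run:
```python
from h import *
import cv2
from workcell import bot
s=bot.observe(); f=bot.grab_frame("wrist"); pickle.dump((s,f),open("w2.pkl","wb"))
cv2.imwrite("pics/w2.png",f["frame"]); print(s["position"])
rows(0,[arc(149,.168,.17,110),arc(149,.168,.07,110)])
```

```text
[ 0.45632154 -0.18002573  0.1741615 ]
[[0, 4.1, 1.44, 0.41, 0.0, 0.0, 0.1], [0, 4.1, 1.43, 10.41, 0.0, 0.0, 0.1]]
```

View pics/w2.png

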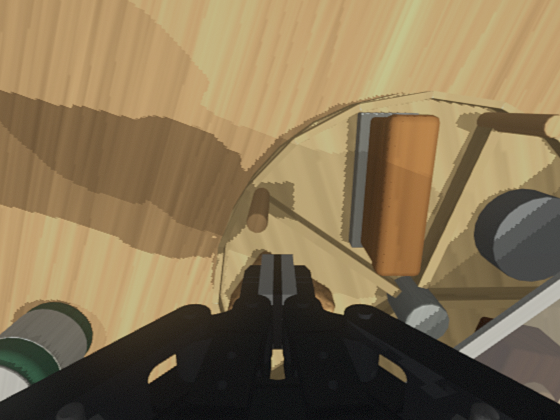

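The post top is at (257,226), the hub at (422,322), and the scraper's top face has corners (391,115), (438,120), (420,270), (378,272).

Run:
```python
from h import *
sf=pickle.load(open("w2.pkl","rb"))
for px,z in [((257,226),.105),((422,322),.08)]+[(q,.098) for q in [(391,115),(438,120),(420,272),(378,274)]]:
    p=ww(sf,px,z)[:2];print(p.round(4),np.degrees(np.arctan2(*(p-CC)[::-1])).round(1),np.hypot(*(p-CC)).round(4))
```

```text
[ 0.4467 -0.1861] 165.6 0.1583
[ 0.5958 -0.2254] 178.9 0.0042
[ 0.4997 -0.0934] 127.2 0.1658
[ 0.5278 -0.0862] 117.4 0.1569
[ 0.5639 -0.1815] 129.4 0.057
[ 0.5373 -0.1929] 152.5 0.0707
```

Call:
servo_tool(
  plan=[
    [0,4.1,1.4,0,0,0,0],
    [0,4.1,1.4,3.5,0,0,0],
    [0,4.1,1.4,7,0,0,0],
    [0,4.1,1.4,10.2,0,0,0],
    [0,4.1,1.4,10.2,0,0,0],
  ],
)

```text
clock: 6.35
position: [0.4538, -0.1422, 0.0685]
tool_rot: [-3.137, -0.003, 1.917]
force: [-0.0, 0.2, 1.3]
grip_width: -0.0002
finger_force: 0.0
```

Run:
```python
from h import *
rows(0,[arc(149+3.2*i,.168,.07,110) for i in range(1,11)])
```

```text
[[0, -0.38, -0.4, -0.15, -0.2, -0.2, -0.2], [0, -1.03, -1.07, -0.15, -0.2, -0.2, -0.2], [0, -1.72, -1.71, -0.15, -0.2, -0.2, -0.2], [0, -2.44, -2.31, -0.15, -0.2, -0.2, -0.2], [0, -3.2, -2.87, -0.15, -0.2, -0.2, -0.2], [0, -3.98, -3.38, -0.15, -0.2, -0.2, -0.2], [0, -4.79, -3.85, -0.15, -0.2, -0.2, -0.2], [0, -5.63, -4.28, -0.15, -0.2, -0.2, -0.2], [0, -6.49, -4.65, -0.15, -0.2, -0.2, -0.2], [0, -7.37, -4.98, -0.15, -0.2, -0.2, -0.2]]
```

Push, then back off, rise and turn toward grasp yaw in the next call.

Call:
servo_tool(
  plan=[
    [0,-0.4,-0.4,-0.2,0,0,0],
    [0,-1.0,-1.1,-0.2,0,0,0],
    [0,-1.7,-1.7,-0.2,0,0,0],
    [0,-2.4,-2.3,-0.2,0,0,0],
    [0,-3.2,-2.9,-0.2,0,0,0],
    [0,-4.0,-3.4,-0.2,0,0,0],
    [0,-4.8,-3.8,-0.2,0,0,0],
    [0,-5.6,-4.3,-0.2,0,0,0],
    [0,-6.4,-4.6,-0.2,0,0,0],
    [0,-7.2,-4.9,-0.2,0,0,0],
  ],
)

```text
clock: 7.35
position: [0.4336, -0.2269, 0.0734]
tool_rot: [-3.142, -0.0, 1.917]
force: [0.0, 1.6, -0.3]
grip_width: -0.0001
finger_force: 0.5
```

Run:
```python
from h import *
rows(8.5,[arc(176,.168,.072,110),arc(176,.168,.17,110),(.47,-.19,.20,150)])
```

```text
[[8.5, 1.27, 0.34, 0.14, -0.0, -0.0, -0.1], [8.5, 1.27, 0.34, -9.66, -0.0, -0.0, -0.1], [8.5, 2.23, 4.68, -12.66, 0.0, -0.0, -40.1]]
```

Call:
servo_tool(
  plan=[
    [0,1.3,0.3,0,0,0,0],
    [0,1.3,0.3,-4,0,0,0],
    [0,1.3,0.3,-8,0,0,-8],
    [4,1.3,0.3,-12,0,0,-16],
    [4,-2,-4,-14,0,0,-24],
    [8.5,-3,-9,-14,0,0,-32],
    [8.5,-3,-11,-14,0,0,-40],
    [8.5,-3,-11,-14,0,0,-40],
    [8.5,-3,-11,-14,0,0,-40],
  ],
)

```text
clock: 8.25
position: [0.3394, -0.2922, 0.2135]
tool_rot: [-3.141, -0.0, 2.614]
force: [0.8, 0.8, -0.6]
grip_width: 0.0848
finger_force: 0.0
```

Run:
```python
from h import *
import cv2
from workcell import bot
s=bot.observe(); f=bot.grab_frame("wrist"); pickle.dump((s,f),open("w3.pkl","wb"))
cv2.imwrite("pics/w3.png",f["frame"]); print(s["position"],s["qpos"])
```

```text
[ 0.33940178 -0.29222348  0.21347514] [ 1.19441825  0.3403239  -0.75383393  2.03704877  0.30281991  0.87497196
  1.31550704]
```

View pics/w3.png

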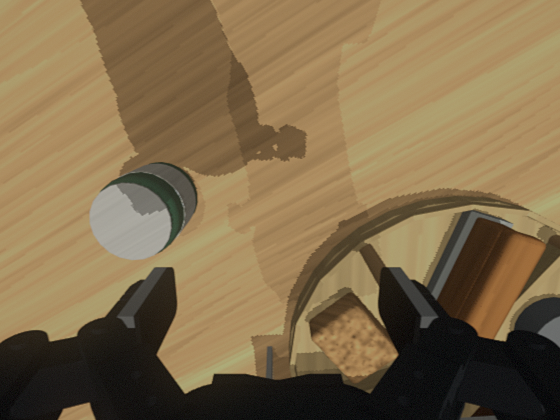

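I moved the wrong way in tool y: the tool is near the tin, well above it, and the scraper is at right (490,280). I'll move above the hub side and look again.

Run:
```python
from h import *
rows(8.5,[(.555,-.205,.215,154.7)])
```

```text
[[8.5, -14.18, 18.3, -0.14, -0.0, 0.0, -4.9]]
```

Call:
servo_tool(
  plan=[
    [8.5,-14.2,18.3,0,0,0,-5],
    [8.5,-14.2,18.3,0,0,0,-5],
    [8.5,-14.2,18.3,0,0,0,-5],
    [8.5,-14.2,18.3,0,0,0,-5],
    [8.5,-14.2,18.3,0,0,0,-5],
    [8.5,-14.2,18.3,0,0,0,-5],
    [8.5,-14.2,18.3,0,0,0,-5],
    [8.5,-14.2,18.3,0,0,0,-5],
  ],
)

```text
clock: 9.1
position: [0.5546, -0.2046, 0.2132]
tool_rot: [-3.141, -0.001, 2.702]
force: [0.3, 0.8, -0.4]
grip_width: 0.0847
finger_force: 0.0
```

Run:
```python
from h import *
import cv2
from workcell import bot
s=bot.observe(); f=bot.grab_frame("wrist"); pickle.dump((s,f),open("w4.pkl","wb"))
cv2.imwrite("pics/w4.png",f["frame"]); print(s["position"],s["tool_rot"],s["qpos"])
```

```text
[ 0.55455995 -0.20458562  0.21319988] [-3.14111396e+00 -5.72295753e-04  2.70243210e+00] [ 0.75214494  0.57660841 -0.73124675  1.6845492   0.43348689  1.0498567
  1.01225135]
```

View pics/w4.png

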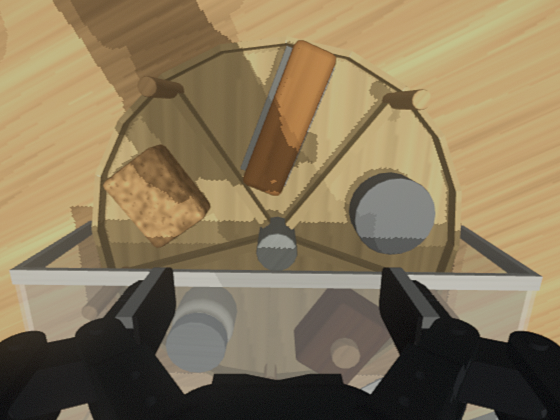

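The bay now faces the front: post tops at (147,87) and (421,98). The scraper is slightly twisted, with top corners at about (297,42), (336,58), (282,193), (245,183).

Run:
```python
from h import *
sf=pickle.load(open("w4.pkl","rb"))
pl=[ww(sf,q,.105)[:2] for q in [(147,87),(421,98)]]
for p in pl: print(p.round(4),np.degrees(np.arctan2(*(p-CC)[::-1])).round(1),np.hypot(*(p-CC)).round(4))
q=[ww(sf,q,.098)[:2] for q in [(297,42),(336,58),(282,193),(245,183)]]
c=np.mean(q,0); d=(q[0]+q[1]-q[2]-q[3])/2; print(np.round(q,4).tolist(),"ctr",c.round(4),"len",np.hypot(*d),"yaw",np.degrees(np.arctan2(d[1],d[0])),"wid",np.hypot(*(q[0]-q[1])),np.hypot(*(q[2]-q[3])))
h=ww(sf,(278,250),.08);print(h)
# foot left edge bottom z=.03, top z=.044
for px in [(286,45),(243,170)]: print(ww(sf,px,.044)[:2])
```

```text
[ 0.4427 -0.2484] -171.7 0.159
[ 0.5285 -0.0824] 116.5 0.16
[[0.4597, -0.144], [0.4801, -0.124], [0.5504, -0.1974], [0.5315, -0.2193]] ctr [ 0.5054 -0.1712] len 0.10285937098418407 yaw 133.73811385444017 wid 0.028569709997376822 0.02895897866630887
[ 0.59856725 -0.22323835  0.08      ]
[ 0.45141903 -0.14694313]
[ 0.52866199 -0.22521451]
```

Run:
```python
from h import *
rows(6,[(.5054,-.1712,.213,134.2),(.5054,-.1712,.05,134.2)])
```

```text
[[6, 5.87, 0.97, 0.04, -0.0, -0.0, 20.6], [6, 5.87, 0.98, 16.34, -0.0, -0.0, 20.6]]
```

Call:
servo_tool(
  plan=[
    [6,5.9,1.0,0,0,0,20.5],
    [6,5.9,1.0,3,0,0,20.5],
    [6,5.9,1.0,6,0,0,20.5],
    [6,5.9,1.0,9,0,0,20.5],
    [6,5.9,1.0,11,0,0,20.5],
    [6,5.9,1.0,13,0,0,20.5],
    [6,5.9,1.0,14.5,0,0,20.5],
    [6,5.9,1.0,15.7,0,0,20.5],
    [6,5.9,1.0,16.3,0,0,20.5],
    [6,5.9,1.0,16.3,0,0,20.5],
  ],
)

```text
clock: 10.15
position: [0.5056, -0.1707, 0.0501]
tool_rot: [-3.141, -0.0, 2.345]
force: [-0.3, -0.2, 1.1]
grip_width: 0.06
finger_force: 0.0
```

Call:
servo_tool(
  plan=[
    [2,0,0,0,0,0,0],
    [2,0,0,0,0,0,0],
    [2,0,0,0,0,0,0],
    [2,0,0,0,0,0,0],
    [2,0,0,0,0,0,0],
    [2,0,0,0,0,0,0],
  ],
  force=90,
)

```text
clock: 10.75
position: [0.5062, -0.1709, 0.0513]
tool_rot: [3.141, 0.001, 2.345]
force: [-2.4, -0.4, 8.1]
grip_width: 0.0304
finger_force: 88.1
```

Run:
```python
from h import *
rows(2,[(.506,-.171,.17,134.4),(.4494,.1339,.17,117.1),(.4494,.1339,.066,117.1)])
```

```text
[[2, -0.01, -0.02, -11.87, 0.0, 0.1, -0.1], [2, 25.75, 17.25, -11.9, 0.0, 0.1, 17.2], [2, 25.76, 17.24, -1.5, 0.0, 0.1, 17.2]]
```

Call:
servo_tool(
  plan=[
    [2,0,0,-3,0,0,0],
    [2,0,0,-7,0,0,0],
    [2,0,0,-11,0,0,0],
    [2,3.5,2.3,-11.9,0,0,3],
    [2,7,4.7,-11.9,0,0,6],
    [2,10.5,7,-11.9,0,0,9],
    [2,14,9.4,-11.9,0,0,12],
    [2,17.5,11.7,-11.9,0,0,15],
    [2,21.5,14.4,-11.9,0,0,17.2],
    [2,25.7,17.2,-11.9,0,0,17.2],
  ],
)

```text
clock: 11.75
position: [0.4487, 0.1342, 0.1699]
tool_rot: [3.141, 0.001, 2.042]
force: [1.9, -0.3, -3.1]
grip_width: 0.0307
finger_force: 90.1
```

Run:
```python
from h import *
from workcell import bot
rows(2,[(.4494,.1339,.17,117.1),(.4494,.1339,.068,117.1)]); print(bot.observe()["force"],bot.observe()["grip_width"])
```

```text
[[2, -0.06, 0.05, -0.01, 0.0, 0.0, -0.1], [2, -0.05, 0.05, 10.19, 0.0, 0.0, -0.1]]
[ 1.8593952  -0.25981506 -3.13621262] 0.030744380752088078
```

Call:
servo_tool(
  plan=[
    [2,0,-0.4,4,0,0,0],
    [2,0,-0.4,7.5,0,0,0],
    [2,0,-0.4,9.5,0,0,0],
    [2,0,-0.4,10.2,0,0,0],
    [2,0,-0.4,10.6,0,0,0],
    [2,0,-0.4,10.9,0,0,0],
    [2,0,-0.4,11.1,0,0,0],
    [2,0,-0.4,11.1,0,0,0],
  ],
)

```text
clock: 12.55
position: [0.4468, 0.1313, 0.0611]
tool_rot: [3.138, 0.002, 2.044]
force: [-11.8, -4.1, 47.4]
grip_width: 0.0302
finger_force: 92.9
```

Call:
servo_tool(
  plan=[
    [2,0,0,-0.1,0,0,0],
    [2,0,0.5,-0.1,0,0,0],
    [2,0,1.1,-0.1,0,0,0],
    [2,0,1.7,-0.1,0,0,0],
    [2,0,2.3,-0.1,0,0,0],
    [2,0,2.9,-0.1,0,0,0],
    [2,0,3.5,-0.1,0,0,0],
    [2,0,4.1,-0.1,0,0,0],
  ],
)

```text
clock: 13.35
position: [0.4833, 0.1498, 0.0612]
tool_rot: [3.139, 0.001, 2.044]
force: [-4.0, -1.4, 17.5]
grip_width: 0.0309
finger_force: 91.3
```

```bash
cat >> h.py <<'E'
BB=np.array([.5313,.1758]); BY=.4734
E
python3 - <<'E'
from h import *
from workcell import bot
s=bot.observe(); p=s["position"][:2]; print(Rz(BY).T@(p-BB), np.degrees(s["tool_rot"]))
E
```

```text
[-0.05458375 -0.00121145] [1.79870688e+02 5.69232135e-02 1.17120053e+02]
```

Call:
servo_tool(
  plan=[
    [2,0,0.6,0,0,0,0],
    [2,0,1.2,0,0,0,0],
    [2,0,1.8,0,0,0,0],
    [2,0,2.4,0,0,0,0],
    [2,0,3.0,0,0,0,0],
    [2,0,3.6,0,0,0,0],
    [2,0,4.2,0,0,0,0],
    [2,0,4.8,0,0,0,0],
    [2,0,5.4,0,0,0,0],
    [2,0,6.0,0,0,0,0],
  ],
)

```text
clock: 14.35
position: [0.5367, 0.1772, 0.0613]
tool_rot: [3.139, 0.001, 2.044]
force: [-3.7, -1.8, 11.4]
grip_width: 0.0308
finger_force: 91.0
```

Call:
servo_tool(
  plan=[
    [2,0,0.6,0,0,0,0],
    [2,0,1.2,0,0,0,0],
    [2,0,1.8,0,0,0,0],
    [2,0,2.4,0,0,0,0],
    [2,0,3.0,0,0,0,0],
    [2,0,3.6,0,0,0,0],
    [2,0,4.2,0,0,0,0],
    [2,0,4.8,0,0,0,0],
    [2,0,5.4,0,0,0,0],
    [2,0,6.0,0,0,0,0],
  ],
)

```text
clock: 15.35
position: [0.5899, 0.2046, 0.0613]
tool_rot: [3.14, 0.0, 2.044]
force: [-3.0, -1.1, 7.8]
grip_width: 0.0306
finger_force: 90.8
```

Run:
```python
from h import *
from workcell import bot
import cv2
s=bot.observe(); p=s["position"][:2]; print(Rz(BY).T@(p-BB), np.degrees(s["tool_rot"]))
a=bot.grab_frame("scene")["frame"]
cv2.imwrite("pics/s5.png",a)
```

```text
[ 0.06534353 -0.00107573] [1.79881120e+02 1.67597152e-02 1.17117493e+02]
```

Call:
servo_tool(
  plan=[
    [2,0,0.6,0.05,0,0,0],
    [2,0,1.2,0.05,0,0,0],
    [2,0,1.8,0.05,0,0,0],
    [2,0,2.4,0.05,0,0,0],
    [2,0,3.0,0.05,0,0,0],
    [2,0,3.6,0.05,0,0,0],
    [2,0,4.2,0.05,0,0,0],
    [2,0,4.8,0.05,0,0,0],
    [2,0,5.3,0.05,0,0,0],
    [2,0,5.3,0.05,0,0,0],
  ],
)

```text
clock: 16.4
position: [0.6378, 0.2292, 0.0613]
tool_rot: [3.138, 0.0, 2.044]
force: [2.1, -0.1, 8.6]
grip_width: 0.0311
finger_force: 90.7
```

Run:
```python
from h import *
from workcell import bot
import cv2
s=bot.observe(); p=s["position"][:2]; print(Rz(BY).T@(p-BB), np.degrees(s["tool_rot"]))
f=bot.grab_frame("scene"); a=f["frame"]
# chip-like colour pixels (hue orange, saturated) ahead in tray
hsv=cv2.cvtColor(a,cv2.COLOR_BGR2HSV)
q=[]
for x in (.12,.235):
    for y in (-.08,.08):
        X=np.r_[BB+Rz(BY)@[x,y],.02]; q.append(proj(X,f))
print(np.round(q))
m=(hsv[...,0]<14)&(hsv[...,1]>130)&(hsv[...,2]>60)
x0,y0=np.min(q,0).astype(int)-30;x1,y1=np.max(q,0).astype(int)+20
n,l,st,c=cv2.connectedComponentsWithStats(m[y0:y1,x0:x1].astype(np.uint8))
for i in range(1,n):
    if st[i,4]>15:
        px=c[i]+[x0,y0]; W=w(px,.015,"scene")[:2]; print(px.round(),st[i,4],(Rz(BY).T@(W-BB)).round(3))
cv2.imwrite("pics/s6.png",cv2.resize(a[200:380,230:400],None,fx=3,fy=3))
```

```text
[ 0.11917844 -0.00102014] [1.79784699e+02 1.76898315e-03 1.17114226e+02]
[[289. 282.]
 [353. 296.]
 [274. 315.]
 [343. 331.]]
[305. 269.] 213 [ 0.055 -0.056]
[332. 273.] 313 [0.051 0.014]
[313. 298.] 278 [ 0.151 -0.01 ]
```

Call:
servo_tool(
  plan=[
    [2,0,0,-2,0,0,0],
    [2,0,0,-5,0,0,0],
    [2,0,-1,-9,0,0,0],
    [2,0,-3,-10.8,0,0,0],
    [2,0,-3,-10.8,0,0,0],
  ],
)

```text
clock: 16.95
position: [0.6095, 0.2145, 0.1711]
tool_rot: [3.137, 0.001, 2.044]
force: [0.6, 0.6, -3.9]
grip_width: 0.0307
finger_force: 90.5
```

Run:
```python
from h import *
from workcell import bot
import cv2
f=bot.grab_frame("scene"); a=f["frame"]
cv2.imwrite("pics/s7.png",cv2.resize(cv2.convertScaleAbs(a[190:370,230:400],alpha=1.4),None,fx=3.3,fy=3.3,interpolation=cv2.INTER_CUBIC))
rows(2,[(.6,.21,.17,117.1),(.504,-.1755,.17,152.4)])
```

```text
[[2, 0.05, -1.08, -0.07, 0.2, 0.0, 0.0], [2, -29.89, -27.2, -0.12, 0.2, 0.1, -35.3]]
```

View pics/s7.png

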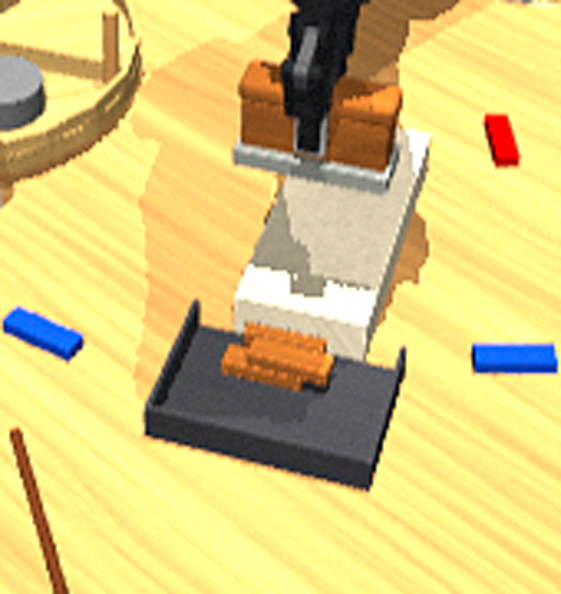

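The board is bare and all three chips lie piled in the tray near (280,355) in the crop. I'll check the height of the top one by calculation.

Run:
```python
from h import *
for v in (323,345,385):
  for z in (.015,.02,.03,.035,.045):
    W=w((230+285/3.3,190+v/3.3),z,"scene")[:2]; print(v,z,(Rz(BY).T@(W-BB)).round(3))
```

```text
323 0.015 [ 0.114 -0.011]
323 0.02 [ 0.119 -0.01 ]
323 0.03 [ 0.129 -0.008]
323 0.035 [ 0.135 -0.006]
323 0.045 [ 0.145 -0.004]
345 0.015 [ 0.136 -0.005]
345 0.02 [ 0.141 -0.004]
345 0.03 [ 0.151 -0.002]
345 0.035 [ 0.156 -0.001]
345 0.045 [0.166 0.001]
385 0.015 [0.175 0.005]
385 0.02 [0.18  0.006]
385 0.03 [0.189 0.008]
385 0.035 [0.194 0.009]
385 0.045 [0.204 0.011]
```

Call:
servo_tool(
  plan=[
    [2,-3,-2.7,0,0,0,-3.5],
    [2,-7,-6.4,0,0,0,-8],
    [2,-10.5,-9.5,0,0,0,-12],
    [2,-14,-12.7,0,0,0,-16],
    [2,-17.5,-15.9,0,0,0,-20],
    [2,-21,-19.1,0,0,0,-24],
    [2,-24.5,-22.3,0,0,0,-28],
    [2,-27.5,-25,0,0,0,-32],
    [2,-29.9,-27.2,0,0,0,-35.3],
    [2,-29.9,-27.2,0,0,0,-35.3],
  ],
)

```text
clock: 18.0
position: [0.5024, -0.1803, 0.1662]
tool_rot: [-3.14, -0.001, 2.656]
force: [0.1, 1.1, -4.3]
grip_width: 0.031
finger_force: 91.0
```

Run:
```python
from h import *
from workcell import bot
import cv2
rows(2,[(.504,-.1755,.17,152.4),(.504,-.1755,.0515,152.4)]); print(bot.observe()["force"])
```

```text
[[2, 0.08, 0.5, -0.38, -0.1, -0.1, -0.2], [2, 0.07, 0.52, 11.47, -0.1, -0.1, -0.2]]
[ 0.05822098  1.0860272  -4.26778041]
```

Call:
servo_tool(
  plan=[
    [2,0,0.3,0,0,0,0],
    [2,0,0.3,0,0,0,0],
    [2,0,0.3,3,0,0,0],
    [2,0,0.3,5,0,0,0],
    [2,0,0.3,7,0,0,0],
    [2,0,0.3,7,0,0,0],
    [2,0,0.3,7,0,0,0],
  ],
)

```text
clock: 18.7
position: [0.5057, -0.1714, 0.0973]
tool_rot: [3.141, -0.0, 2.662]
force: [0.5, -0.7, -3.7]
grip_width: 0.0308
finger_force: 90.9
```

Run:
```python
from h import *
rows(2,[(.504,-.1755,.0515,152.4)])
```

```text
[[2, -0.03, -0.44, 4.58, 0.0, -0.0, 0.1]]
```

Call:
servo_tool(
  plan=[
    [2,0,-0.4,1.5,0,0,0],
    [2,0,-0.4,2.7,0,0,0],
    [2,0,-0.4,3.5,0,0,0],
    [2,0,-0.4,4.1,0,0,0],
    [2,0,-0.4,4.4,0,0,0],
    [2,0,-0.4,4.6,0,0,0],
    [2,0,-0.4,4.6,0,0,0],
  ],
)

```text
clock: 19.4
position: [0.5037, -0.1759, 0.0513]
tool_rot: [3.142, 0.001, 2.661]
force: [-1.3, 0.7, 0.4]
grip_width: 0.0307
finger_force: 91.1
```

Just touching the floor; press 0.5 mm more, release, then rise.

Call:
servo_tool(
  plan=[
    [2,0,0,0.05,0,0,0],
    [6,0,0,0.05,0,0,0],
    [6,0,0,0.05,0,0,0],
    [6,0,0,0.05,0,0,0],
    [6,0,0,0.05,0,0,0],
    [6,0,0,-2,0,0,0],
    [6,0,0,-5,0,0,0],
    [6,0,0,-9,0,0,0],
    [6,0,0,-13,0,0,0],
    [6,0,0,-16,0,0,0],
  ],
)

```text
clock: 20.4
position: [0.5037, -0.1759, 0.2132]
tool_rot: [3.141, 0.001, 2.661]
force: [0.9, -0.1, -0.2]
grip_width: 0.06
finger_force: 0.0
```

Call:
servo_tool(
  plan=[
    [6,-5,0,0,0,0,0],
    [6,-5,0,0,0,0,0],
    [6,-5,0,0,0,0,0],
    [6,-5,0,0,0,0,0],
  ],
)

```text
clock: 20.8
position: [0.5471, -0.1988, 0.2105]
tool_rot: [-3.141, -0.001, 2.661]
force: [-0.1, 0.3, 0.4]
grip_width: 0.0602
finger_force: 0.0
```

Run:
```python
from h import *
from workcell import bot
import cv2
s=bot.observe(); f=bot.grab_frame("wrist"); a=f["frame"]; pickle.dump((s,f),open("w9.pkl","wb"))
hsv=cv2.cvtColor(a,cv2.COLOR_BGR2HSV)
m=((hsv[...,0]<13)&(hsv[...,1]>150)).astype(np.uint8)
n,l,st,c=cv2.connectedComponentsWithStats(m)
for i in range(1,n):
    if st[i,4]>400:
        r=cv2.minAreaRect(np.argwhere(l==i)[:,::-1].astype(np.float32)); b=[ww((s,f),q,.098)[:2] for q in cv2.boxPoints(r)]
        print(st[i],ww((s,f),r[0],.09)[:2],np.hypot(*(b[0]-b[1])),np.hypot(*(b[1]-b[2])))
print(s["position"],CC+.108*np.array([np.cos(np.radians(152.4)),np.sin(np.radians(152.4))]))
```

```text
[ 0.54714251 -0.19876557  0.21054151] [ 0.50429001 -0.17546403]
```

Run:
```python
from h import *
import cv2
s,f=pickle.load(open("w9.pkl","rb")); a=f["frame"]; hsv=cv2.cvtColor(a,cv2.COLOR_BGR2HSV)
c=proj
# expected block centre pixel: sample HSV over predicted top centre
T=f["T_tool_cam"]; R=Ro.from_euler("xyz",s["tool_rot"]).as_matrix()
u=np.array([np.cos(np.radians(152.4)),np.sin(np.radians(152.4))]); v=np.array([-u[1],u[0]])
def px(X): 
    p=f["mtx"]@(T[:3,:3].T@(R.T@(np.array(X)-s["position"])-T[:3,3])); return (p[:2]/p[2]).round().astype(int)
b=np.array([.504,-.1755])
for n,L in (("len",[(t,0) for t in np.arange(-.075,.08,.01)]),("wid",[(0.02,t) for t in np.arange(-.04,.041,.005)])):
    for t in L:
        q=px(np.r_[b+t[0]*u+t[1]*v,.098]); print(n,np.round(t,3),q,hsv[q[1],q[0]] if 0<=q[0]<560 and 0<=q[1]<420 else None)
```

```text
len [-0.075  0.   ] [276 235] [24 31 81]
len [-0.065  0.   ] [276 223] [ 20 103 121]
len [-0.055  0.   ] [276 210] [ 21  94 182]
len [-0.045  0.   ] [276 198] [ 15 152 159]
len [-0.035  0.   ] [276 185] [ 15 157 101]
len [-0.025  0.   ] [276 171] [ 15 160 102]
len [-0.015  0.   ] [276 158] [ 14 153 102]
len [-0.005  0.   ] [276 144] [ 15 155 105]
len [0.005 0.   ] [276 130] [ 14 153 105]
len [0.015 0.   ] [276 115] [ 14 153 128]
len [0.025 0.   ] [277 101] [ 15 148 177]
len [0.035 0.   ] [277  85] [ 15 149 178]
len [0.045 0.   ] [277  70] [ 16 149 178]
len [0.055 0.   ] [277  54] [ 21  91 190]
len [0.065 0.   ] [277  38] [ 19 103 199]
len [0.075 0.   ] [277  21] [ 18 105 197]
wid [ 0.02 -0.04] [333 108] [ 22  85 199]
wid [ 0.02  -0.035] [326 108] [ 23  82 199]
wid [ 0.02 -0.03] [319 108] [ 21  92 197]
wid [ 0.02  -0.025] [312 108] [ 21  93 195]
wid [ 0.02 -0.02] [305 108] [ 21  91 199]
wid [ 0.02  -0.015] [298 108] [ 15 159 151]
wid [ 0.02 -0.01] [291 108] [ 15 147 187]
wid [ 0.02  -0.005] [284 108] [ 16 148 184]
wid [ 0.02 -0.  ] [276 108] [ 15 153 127]
wid [0.02  0.005] [269 108] [ 15 155 130]
wid [0.02 0.01] [262 108] [ 14 159 111]
wid [0.02  0.015] [255 108] [19 42 97]
wid [0.02 0.02] [248 108] [ 19 106 127]
wid [0.02  0.025] [241 108] [ 19 104 127]
wid [0.02 0.03] [234 108] [ 20 106 127]
wid [0.02  0.035] [227 108] [ 20 106 120]
wid [0.02 0.04] [219 108] [ 19 106 123]
```

The block stands upright in the middle of its bay, within a few mm. Handing in.

```bash
python3 -c "
from workcell import bot
print(bot.job_done())"
```

```text
the job is handed in; nothing more can be done
None
```

I turned the carousel to the front, pushed all three chips into the catch tray with the pressed-down scraper, stood the scraper back upright near the middle of its bay, and handed the job in at about 21 s; the hand-in gave no verdict.

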